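# Index a dental model carrier and hold the locating rod through both bushes

## Task

Push the model carrier along its rail, by the upright knob at its trailing end, until its brass bush clicks into the station right under the brass bush of the overhanging bracket. Then take the long collared rod, the tallest of the three in the wooden stand, thread it from above down through the bracket's bush and on through the carrier's bush until its tip sticks out underneath, and finish while still holding the rod there in the gripper, upright, with its collar hanging clear above the bracket's bush and not resting on it. Leave everything else on the bench where it is.

Things in the scene. Friction and masses are not known exactly. Their poses are not given: they have to be found in the camera images.
- carrier (a joint): Slide (m) of the model carrier along its straight level rail towards the station (+y of its points). 0 to 0.140; starts at 0 to 0.05. The station detent is at 0.110: there its bush is right below the bracket's. A spring ball centres it over the last 4 mm; entering or leaving the notch takes about 6 N, sliding elsewhere 1 N. It stays where left and can be pushed past the station and back.
- carrier_knob (a point): Centre of the round black knob on the carrier's trailing end, for pushing or gripping: 18 mm across, 35 mm high (this point half-way up, 122 mm above the table), on a 10 mm stem from the carrier's top at 80 mm height. A plaster dental cast (48 mm across, teeth to 103 mm above the table) is fixed on the carrier 52 mm ahead, before the bush. Axes: y along the rail to the station, z up.
- lower_bush (a point): Centre of the upper mouth of the carrier's brass bush, a 50 mm square block 20 mm thick, top 80 mm above the table; 108 mm ahead of the knob along the rail. Through hole along z, 13 mm across, mouth widened by 2 mm all round; 45 mm of free air below it down to the fixture's base. Axes: y along the rail to the station, z up.
- upper_bush (a point): Centre of the upper mouth of the bracket's fixed brass bush, a 40 mm square block 20 mm thick, top 145 mm above the table, overhanging the rail at the station; the bracket's arm joins it from its far (+x) side at the same height and nothing of the fixture is higher. Through hole along z, 13 mm across, mouth widened by 2 mm all round. Axes: y along the rail in the sliding direction, z up.
- rod: The long steel rod, upright in one of three holes (50 mm apart in a row, 45 mm deep) of the wooden stand (160 x 50 mm, 65 mm high). Origin at the centre of its lower tip, z towards its head. Shank 10 mm across, 125 mm long, the last 7 mm tapered to 4 mm; collar 24 mm across, 5 mm thick; round head 16 mm across, 45 mm long. 175 mm in all, about 0.14 kg. Lift it 50 mm straight up to free it.
- rod_head (a point): Centre of the rod's round head, where it is grasped (16 mm across, 45 mm long), 152.5 mm above the tip along the rod; 172 mm above the table while in the stand. z along the rod.
- rod_collar (a point): Centre of the underside of the rod's collar, 125 mm above the tip along the rod. z along the rod.
- mid_pin: A shorter steel pin in another hole of the same stand, not to be used: 112 mm long, top 132 mm above the table, 22 mm across at its collar. Origin at its lower tip, z along it.
- short_pin: The shortest steel pin in the stand, not to be used: 85 mm long, top 105 mm above the table, 20 mm across. Origin at its lower tip, z along it.
- spare_cast: Bystander: a loose plaster dental cast, about 50 mm across and 23 mm high. Origin at the centre of its underside.
- cup: Bystander: a small orange waisted cup, 36 mm across and 48 mm high. Origin at the centre of its underside.
- knife: Bystander: a wax spatula, 160 mm long, lying flat. Origin at its underside.
- brush: Bystander: a bench brush, 150 mm long, lying flat between the stand and the rail. Origin at its underside.
- pliers: Bystander: steel pliers lying flat, about 110 mm long. Origin at the underside of the joint.
There are look-alikes about, which are no part of the job. Leave any green or orange look-alike of the rod alone.

How it is judged (in metres and radians):
On the way, in this order (a step that is already met when the one before it is completed fails the run):
1. the carrier stands in the station detent (value of joint carrier between 0.107 and 0.113 m), for 0.2 s.
2. the gripped rod passes through the bracket's bush and the carrier's bush (all of step 1 and z of rod in the frame of lower_bush below -0.022 m and horizontal distance between rod and lower_bush below 0.005 m and horizontal distance between rod_collar and upper_bush below 0.006 m and angle between rod's own z axis and vertical below 0.12 rad and z of rod_collar in the frame of upper_bush above 0.003 m and contact force between the fingers and rod above 1 N), for 0.2 s.
At the end, for the whole second after the job is handed in: Carrier within 3 mm of the station; rod upright within 0.12 rad through both bushes, tip 2 mm or more out below the carrier's bush, collar 3 mm or more above the bracket's bush, both within 6 mm (tip 5 mm) of the axis; fingers press on the rod with over 1 N; rod at rest (below 0.02 m/s) (all of step 2 and linear speed of rod below 0.02 m/s); the arm keeps its last pose, push and grip.
It fails at once if another pin in the stand moved by more than 30 mm (distance of any of mid_pin, short_pin from where it was at the start of the episode above 0.03 m).
It fails at once if the loose cast or the cup moved by more than 30 mm (distance of any of spare_cast, cup from where it was at the start of the episode above 0.03 m).
It fails at once if a hand tool moved by more than 30 mm (distance of any of knife, brush, pliers from where it was at the start of the episode above 0.03 m).
It also fails if it takes over 59 s, if anything falls off the work surface, if the arm or the gripper's body presses on something with over 40 N, if the wrist force passes 120 N, or if a joint passes its speed limit or range.

## Robot

A 6-joint arm with a two-finger parallel gripper is mounted at the origin on the work surface. World frame = base frame: x ahead of the robot, y to its left, z up, the work surface at z = 0. Lengths are in mm, angles in rad, forces in N, time in s.
With the tool pointing down it reaches from about 350 to 975 mm from the base axis. Payload 7.1 kg.
Tool frame: the origin (TCP) lies between the finger pads; the fingertips stand 17 mm ahead of it and the grasp point (between the pads) lies 2 mm behind it; z points along the fingers, y is the line along which they close (so a half turn about z gives the same grasp; the last joint's range is limited). The gripper opens to 88 mm and grips with 3 to 60 N. Pads are 20 mm wide; open, the fingers measure 115 mm over their backs; the gripper's body (75 mm by 178 mm) begins 61 mm behind the grasp point.
Start: joints at [-1.263, 0.423, 1.63, -0, 1.089, -0.019], TCP at [200.651, -591.899, 239.675] pointing down, gripper open.
Joint ranges: [-3, 3], [-0.9, 2.11], [0.09, 2.58], [-1.31, 4.45], [0.11, 2.69], [-2.54, 2.54]. Speed limits (rad/s): [2.39, 2.39, 3.01, 3.14, 3.14, 3.14].

## Interface

Orientations are given as a rotation vector (axis times angle).
In Python, from station import sense, snapshot, camera_info, job_done gives the robot as it stands.
- The arm moves only by the tool arm_command, never from a script. Its argument "deltas" is a list that holds one entry, the list of rows, each a list of 4 numbers: the shift along the world's x, y, z each as a share of 0.75 m, from -1 to 1, then the turn about the world's z as a share of 1.5 rad, from -1 to 1. A call has 1 to 20 rows; each row is the pose to reach, as a shift and turn from the pose commanded when the call began; what a row does not reach only later rows make up. A row lasts 1/8 s, in which the tool goes at most 62.5 mm and 10.7 degrees, less where a joint would pass 70% of its speed; a pose out of reach is approached as far as the arm can. A call with a number of a shift or a turn outside -1 to 1 is refused whole. A call with a gripper value outside its range is refused whole. "hand" is the finger opening in mm, from 0 to 87.8, set as the call begins (left out, the last holds). The fingers move at their own pace and stop on an object; "newtons" is the grip in N (left out, the last holds). Time passes only in rows, so rows that repeat a pose let the fingers close. It gives the time, the measured TCP pose, the force, the opening and the grip force at its end, in the units of the state.
- sense(): the state, without advancing time (a new reading comes with each control period).
- snapshot(name): name is "scene" or "top"; returns (picture, depth): 400x640x3 uint8, red, green, blue; 400x640 float32, mm along the optical axis (not along the pixel's ray), 0 where there is no reading.
- camera_info(name): a dict with "mtx" (3x3 intrinsics, pixels), "world_from_camera" (4x4, takes a point from camera to world coordinates). Camera axes: x right, y down, z forward; pixel columns grow to the right and rows downward; lengths in mm; the calibration is good to about 2 mm. A picture is of the moment at which its call begins. camera_info takes no time and is no camera call.
- job_done(): hands the job in; it is judged then, once.
The state is a dict: "clock": time; "joints": joint angles; "joint_velocities": joint speeds; "effort": joint torques, N m; "tool_pos": TCP position; "ee_rot": TCP orientation; "force": force on the tool from outside, world axes, zero at the start; "wrist_torque": the same for the moment, N m; "opening": finger opening in mm; "gripper_force": force on a finger pad.
Only numpy, scipy, OpenCV 4.12 (cv2) and the standard library are available. Lean on these libraries where they do the work, as an engineer would, in place of code of your own. Each camera call takes 0.05 s, during which the arm holds its last target. There are 200 camera calls.

## Working session

There is one attempt and no reset: what is moved stays moved. The work goes in short steps, Python scripts to look and compute and a tool call to move; the robot and the scene stay as the last step left them, time stands still between calls to the robot, and variables do not carry over. Pictures are saved under pics/ and viewed, at most 10 in all, crops included, and the job is handed in when it is done.

Besides the shell and the picture viewer there is one more tool, called after "Emit:" as name(argument=value, ...), one argument or row to a line, values as JSON. arm_command: Moves the arm, as the interface text tells. Shift numbers are shares of 0.75 m and turn numbers shares of 1.5 rad, none past 1 either way. Its arguments: {"type":"object","properties":{"deltas":{"type":"array","items":{"type":"array","items":{"type":"array","items":{"type":"number"}}}},"hand":{"type":"number"},"newtons":{"type":"number"}},"required":["deltas"]}

```bash
mkdir -p pics
cat > h.py <<'E'
import numpy as np, cv2
from station import sense, snapshot, camera_info, job_done
def cloud(name):
    p,d=snapshot(name); c=camera_info(name); K=np.array(c["mtx"]); T=np.array(c["world_from_camera"])
    v,u=np.mgrid[:400,:640]
    X=np.stack([(u-K[0,2])/K[0,0]*d,(v-K[1,2])/K[1,1]*d,d],-1)@T[:3,:3].T+T[:3,3]
    X[d==0]=np.nan
    return p,d,X,K,T
def ray(K,T,u,v,z):
    r=T[:3,:3]@np.array([(u-K[0,2])/K[0,0],(v-K[1,2])/K[1,1],1]); return T[:3,3]+r*(z-T[2,3])/r[2]
E
python3 - <<'E'
from h import *
for n in("scene","top"):
    p,d,X,K,T=cloud(n); cv2.imwrite(f"pics/{n}0.png",p[...,::-1]); np.savez(f"{n}0.npz",p=p,d=d,X=X,K=K,T=T)
    print(n,T.round(2).tolist(),K.tolist())
print(sense())
E
```

```text
scene [[0.59, 0.68, -0.43, 973.02], [0.81, -0.49, 0.33, -285.28], [0.01, -0.55, -0.84, 866.31], [0.0, 0.0, 0.0, 1.0]] [[378.6429915481533, 0.0, 323.22844760350114], [0.0, 378.6429915481533, 197.54342133659657], [0.0, 0.0, 1.0]]
top [[-0.01, -0.99, 0.13, 449.0], [-1.0, 0.01, 0.0, 17.46], [-0.01, -0.13, -0.99, 1165.73], [0.0, 0.0, 0.0, 1.0]] [[370.49238544196874, 0.0, 318.64595733894527], [0.0, 370.49238544196874, 204.73219530498747], [0.0, 0.0, 1.0]]
{'clock': 0.1, 'joints': array([-1.26299311e+00,  4.23746728e-01,  1.63056240e+00,  4.02932261e-06,
        1.08862623e+00, -1.90015486e-02]), 'joint_velocities': array([ 7.79234915e-04, -9.72448782e-04, -2.89862837e-03,  2.62309920e-05,
        3.75148375e-04,  6.58235314e-04]), 'effort': array([-4.18816417e-04, -5.45616746e+01, -2.74324751e+01,  6.45583891e-02,
        1.87479600e-02, -2.61032847e-05]), 'tool_pos': array([ 200.5218301 , -591.47444359,  239.01057877]), 'ee_rot': array([-3.09843402e+00, -5.10843220e-01,  2.97827991e-04]), 'force': array([0.02028927, 0.03507105, 0.22296476]), 'wrist_torque': array([ 0.02305714, -0.02468037, -0.05676267]), 'gripper_force': 0.0, 'opening': 87.69565396405545}
```

View pics/scene0.png

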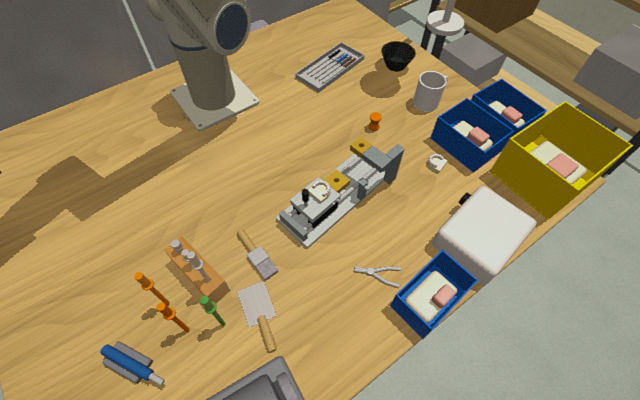

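View pics/top0.png

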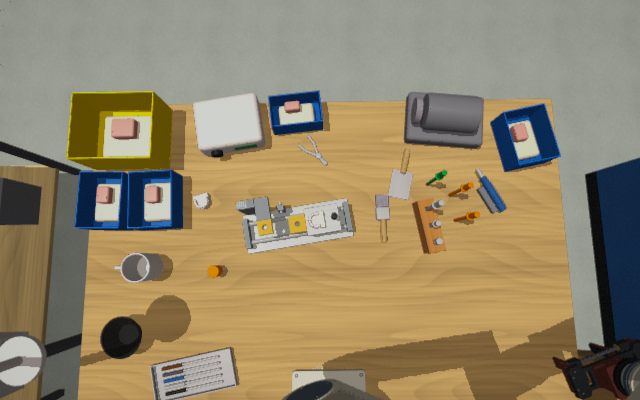

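The scene view shows the stand at about (195,268) with three grey pins. The fixture runs from (300,220) to (380,160), with the bracket bush at (361,147), the carrier bush at (338,181) and the knob at (305,196). In the top view the bracket bush is at (265,228), the carrier bush at (297,224), the knob near (335,219) and the stand at (432,225).

Run:
```python
from h import *
crops=[]
for n,(a,b,c,e) in {"top":((185,265,230,370),(190,260,400,460),0,0),"scene":((130,250,260,420),(225,335,130,250),0,0)}.items():
    f=np.load(n+"0.npz"); p,X,K,T=f["p"],f["X"],f["K"],f["T"]
    for (r0,r1,c0,c1) in(a,b):
        im=cv2.resize(p[r0:r1,c0:c1,::-1],None,fx=280/(r1-r0),fy=280/(r1-r0),interpolation=cv2.INTER_CUBIC)
        crops.append(im[:, :480])
    hsv=cv2.cvtColor(p,cv2.COLOR_RGB2HSV)
    r0,r1,c0,c1=a
    m=np.zeros((400,640),np.uint8); m[r0:r1,c0:c1]=cv2.inRange(hsv,(18,150,90),(30,255,255))[r0:r1,c0:c1]
    k,l,s,ce=cv2.connectedComponentsWithStats(m)
    for i in range(1,k):
        if s[i,4]>30:
            z=np.nanmedian(X[l==i][:,2]); 
            # min-area box centre
            cnt=cv2.findContours((l==i).astype(np.uint8),0,1)[0][0]; (u,v),wh,ang=cv2.minAreaRect(cnt)
            print(n,"brass",s[i].tolist(),"z",z.round(1),"ctr",ce[i].round(1),(round(u,1),round(v,1)),wh,ang,ray(K,T,u,v,145).round(1),ray(K,T,u,v,80).round(1))
    # dark knob
    m=np.zeros((400,640),np.uint8); m[r0:r1,c0:c1]=((hsv[r0:r1,c0:c1,2]<60)&(X[r0:r1,c0:c1,2]>100))
    k,l,s,ce=cv2.connectedComponentsWithStats(m)
    for i in range(1,k):
        if s[i,4]>8: print(n,"dark",s[i].tolist(),ce[i].round(1),np.nanmedian(X[l==i],0).round(1))
    r0,r1,c0,c1=b
    sub=np.zeros((400,640),np.uint8); sub[r0:r1,c0:c1]=(X[r0:r1,c0:c1,2]>85)
    k,l,s,ce=cv2.connectedComponentsWithStats(sub)
    for i in range(1,k):
        if s[i,4]>5:
            P=X[l==i]; zt=np.nanpercentile(P[:,2],95); q=P[P[:,2]>zt-8]
            print(n,"tall",s[i].tolist(),ce[i].round(1),"ztop",zt.round(1),np.nanmean(q,0).round(1),p[l==i].mean(0).round())
W=max(c.shape[1] for c in crops)
pad=lambda c,w:cv2.copyMakeBorder(c,0,0,0,w-c.shape[1],0)
out=np.vstack([np.hstack([pad(crops[0],490),pad(crops[1],300)]),np.hstack([pad(crops[2],490),pad(crops[3][:, :300],300)])])
cv2.imwrite("pics/c1.png",out); print(out.shape)
```

```text
top brass [288, 215, 19, 19, 260] z 80.0 ctr [297.2 223.9] (297.1, 223.9) (16.6502628326416, 16.422176361083984) 81.25383758544922 [532.7  81.1 145. ] [538.   85.2  80. ]
top brass [257, 219, 16, 16, 179] z 145.4 ctr [264.7 226.7] (264.7, 226.9) (13.809514999389648, 14.631509780883789) 80.53767395019531 [525.7 170.4 145. ] [530.6 180.1  80. ]
top dark [240, 209, 10, 3, 15] [244.7 209.9] [577.4 232.2 112.3]
top dark [332, 214, 5, 5, 16] [334.3 216.1] [553.4 -22.9 140.6]
top tall [457, 190, 3, 2, 6] [458.  190.5] ztop 97.4 [ 628.2 -388.9   95.7] [119.  57.   2.]
top tall [428, 200, 16, 10, 97] [435.9 204.4] ztop 195.8 [ 580.  -301.3  194.4] [137. 129. 122.]
top tall [432, 220, 9, 8, 56] [435.9 223.2] ztop 134.8 [ 531.3 -310.4  132.5] [155. 146. 139.]
top tall [434, 238, 9, 7, 53] [438.1 240.9] ztop 107.7 [ 482.1 -320.2  105. ] [157. 150. 144.]
scene brass [350, 137, 22, 17, 211] z 145.4 ctr [360.2 144.9] (359.4, 145.6) (14.12063217163086, 20.260038375854492) 52.12501525878906 [526.5 166.8 145. ] [486.3 207.6  80. ]
scene brass [324, 170, 26, 21, 296] z 80.4 ctr [336.8 180.1] (337.1, 180.3) (21.35436248779297, 16.744831085205078) 41.18592834472656 [578.7  56.3 145. ] [543.2  87.1  80. ]
scene dark [362, 156, 22, 16, 59] [371.8 163.4] [580.3 161.6 134.7]
scene dark [390, 156, 11, 9, 31] [395.2 160.2] [602.  225.  124.4]
scene dark [302, 189, 7, 14, 69] [305. 195.] [561.6 -23.6 136. ]
scene tall [171, 240, 12, 11, 96] [176.2 244.8] ztop 106.7 [ 484.3 -320.3  104.5] [154. 143. 130.]
scene tall [182, 249, 26, 30, 311] [194.1 261.3] ztop 195.7 [ 582.6 -302.   194.1] [147. 132. 115.]
scene tall [135, 272, 23, 22, 243] [145.6 282.4] ztop 175.7 [ 552.2 -401.8  174.2] [161.  96.  15.]
scene tall [200, 296, 18, 20, 213] [208.8 305.4] ztop 176.0 [ 668.  -321.6  174.4] [ 79. 116.  50.]
scene tall [157, 302, 22, 21, 237] [167.3 312. ] ztop 175.9 [ 632.6 -391.3  174. ] [161.  88.   4.]
(560, 790, 3)
```

View pics/c1.png

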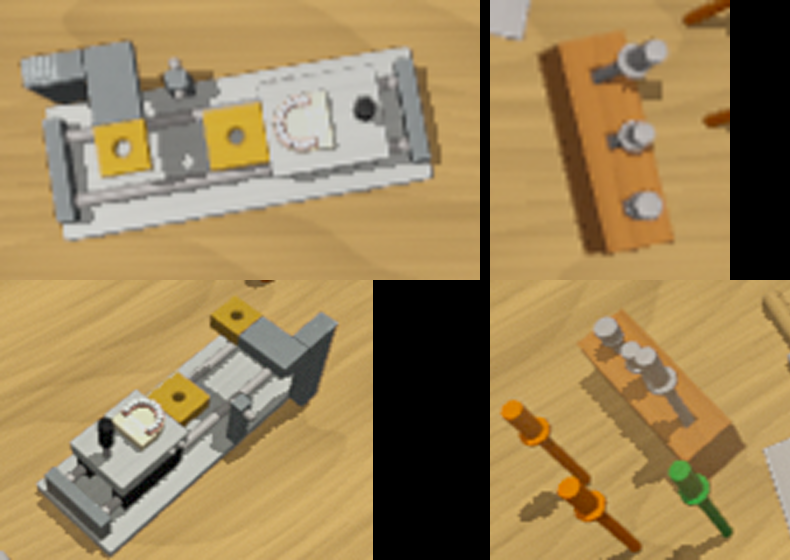

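The rod is the grey pin in the stand at top (436,204) / scene (194,261). Its top is at z≈195, where 194.5 is expected. The orange look-alikes at scene (146,282) and (167,312) and the green one at (209,305) are outside the stand and only 176 mm high, and the crop confirms the grey one is tallest.

The knob, the bushes and the 108 mm offset agree: knob at (553.4,-22.3), slide ≈ 0.024. I'll go above the knob with the fingers closing along the rail.

Emit:
arm_command(
  deltas=[
    [[0.47,0.759,0,-0.122],[0.47,0.759,0,-0.122],[0.47,0.759,0,-0.122],[0.47,0.759,0,-0.122],[0.47,0.759,0,-0.122],[0.47,0.759,0,-0.122],[0.47,0.759,0,-0.122],[0.47,0.759,0,-0.122],[0.47,0.759,0,-0.122],[0.47,0.759,0,-0.122],[0.47,0.759,0,-0.122],[0.47,0.759,0,-0.122],[0.47,0.759,0,-0.122],[0.47,0.759,0,-0.122]],
  ],
  hand=87,
)

```text
clock: 1.85
tool_pos: [552.4, -23.8, 239.5]
ee_rot: [3.134, 0.223, -0.001]
force: [-0.4, 0.0, -0.2]
opening: 86.8
gripper_force: 0.0
```

Emit:
arm_command(
  deltas=[
    [[0.001,0.001,-0.08,0],[0.001,0.001,-0.146,0],[0.001,0.001,-0.146,0],[0.001,0.001,-0.146,0],[0.001,0.001,-0.146,0]],
  ],
)

```text
clock: 2.48
tool_pos: [555.4, -22.3, 132.5]
ee_rot: [3.133, 0.225, 0.006]
force: [0.7, -0.6, 0.1]
opening: 87.4
gripper_force: 0.0
```

Emit:
arm_command(
  deltas=[
    [[0,0,0,0],[0,0,0,0],[0,0,0,0],[0,0,0,0],[0,0,0,0],[0,0,0,0],[0,0,0,0],[0,0,0,0]],
  ],
  hand=10,
  newtons=25,
)

```text
clock: 3.48
tool_pos: [553.9, -21.9, 130.1]
ee_rot: [-3.133, -0.226, 0.0]
force: [-0.7, 0.1, -0.2]
opening: 17.2
gripper_force: 25.0
```

Emit:
arm_command(
  deltas=[
    [[-0.003,0.02,0,0],[-0.006,0.04,0,0],[-0.009,0.06,0,0],[-0.012,0.08,0,0],[-0.014,0.1,0,0],[-0.0155,0.108,0,0],[-0.0155,0.108,0,0],[-0.0155,0.108,0,0]],
  ],
)

```text
clock: 4.47
tool_pos: [540.9, 61.4, 130.1]
ee_rot: [-3.131, -0.225, 0.004]
force: [-6.0, 9.3, 4.4]
opening: 17.6
gripper_force: 25.0
```

Emit:
arm_command(
  deltas=[
    [[-0.0008,0.0055,0,0],[-0.0008,0.0055,0,0],[-0.0008,0.0055,0,0]],
  ],
)

```text
clock: 4.85
tool_pos: [540.4, 64.5, 130.1]
ee_rot: [-3.132, -0.226, 0.004]
force: [-5.3, 3.8, 3.5]
opening: 17.2
gripper_force: 25.0
```

Emit:
arm_command(
  deltas=[
    [[-0.0003,0.0015,0,0],[-0.0003,0.0015,0,0],[-0.0003,0.0015,0,0]],
  ],
)

```text
clock: 5.22
tool_pos: [540.3, 64.9, 130.1]
ee_rot: [-3.133, -0.226, 0.003]
force: [-4.9, -1.5, 3.5]
opening: 17.7
gripper_force: 25.0
```

Emit:
arm_command(
  deltas=[
    [[0,0,0,0],[0,0,0,0],[0,0,0,0],[0,0,0,0],[0,0,0.05,0],[0,0,0.12,0],[0,0,0.18,0],[0,0,0.2,0],[-0.08,-0.06,0.2,0],[-0.1,-0.14,0.2,0],[-0.1,-0.22,0.2,0],[-0.05,-0.3,0.2,0],[0.04,-0.38,0.2,0],[0.05,-0.44,0.2,0],[0.052,-0.483,0.2,0],[0.052,-0.489,0.2,0],[0.052,-0.489,0.2,0],[0.052,-0.489,0.2,0]],
  ],
  hand=70,
)

```text
clock: 7.48
tool_pos: [580.0, -301.0, 279.8]
ee_rot: [-3.133, -0.227, 0.001]
force: [0.1, 0.6, 0.4]
opening: 69.8
gripper_force: 0.0
```

```bash
cat > b.py <<'E'
from h import *
import sys
for n,(r0,r1,c0,c1) in {"top":(185,265,230,370),"scene":(130,250,260,420)}.items():
    p,d,X,K,T=cloud(n); cv2.imwrite(f"pics/{n}_{sys.argv[1]}.png",p[...,::-1])
    hsv=cv2.cvtColor(p,cv2.COLOR_RGB2HSV)
    for nm,lo,hi in(("up",141,150),("low",76,85)):
        m=np.zeros((400,640),bool); m[r0:r1,c0:c1]=((cv2.inRange(hsv,(18,150,60),(30,255,255))>0)&(X[...,2]>lo)&(X[...,2]<hi))[r0:r1,c0:c1]
        if m.sum()<20: continue
        P=X[m][:,:2].astype(np.float32); print(n,nm,m.sum(),cv2.minAreaRect(P),P.mean(0).round(1))
    m=np.zeros((400,640),bool); m[r0:r1,c0:c1]=((hsv[...,2]<60)&(X[...,2]>128)&(X[...,2]<146)&(X[...,1]<150))[r0:r1,c0:c1]
    print(n,"knob",m.sum(),np.nanmedian(X[m],0).round(1))
E
python3 b.py a; python3 -c "
from h import *; s=sense(); print(s['clock'],s['tool_pos'],s['force'])"
```

```text
top up 180 ((525.7573852539062, 170.98495483398438), (38.300201416015625, 39.48758316040039), 8.973490715026855) [525.9 170.7]
top low 101 ((524.995849609375, 170.80909729003906), (46.850555419921875, 46.99498748779297), 9.619440078735352) [519.5 162.6]
top knob 13 [541.5  62.  138.8]
scene up 192 ((525.9641723632812, 172.16546630859375), (40.24240493774414, 41.94391632080078), 8.995373725891113) [526.4 170.9]
scene low 172 ((527.961181640625, 166.52186584472656), (50.02075958251953, 36.45210647583008), 6.893766403198242) [530.2 167.5]
scene knob 35 [548.2  63.  139.1]
7.575 [ 580.36495556 -301.06738291  280.30383856] [ 0.43992681  0.22390278 -0.39856732]
```

The carrier is in the station: the lower and upper bush centres agree within 1 mm at about (525.8,171). I'm above the rod, so I'll descend and grip its head.

Emit:
arm_command(
  deltas=[
    [[0.0005,-0.0005,-0.07,0],[0.0005,-0.0005,-0.12,0],[0.0005,-0.0005,-0.146,0],[0.0005,-0.0005,-0.146,0],[0.0005,-0.0005,-0.146,0],[0.0005,-0.0005,-0.146,0]],
  ],
)

```text
clock: 8.32
tool_pos: [581.7, -303.2, 172.4]
ee_rot: [3.132, 0.226, 0.004]
force: [0.3, 0.2, 0.6]
opening: 69.9
gripper_force: 0.0
```

Emit:
arm_command(
  deltas=[
    [[0,0,0,0],[0,0,0,0],[0,0,0,0],[0,0,0,0],[0,0,0,0],[0,0,0,0],[0,0,0,0]],
  ],
  hand=8,
  newtons=40,
)

```text
clock: 9.2
tool_pos: [580.8, -302.8, 170.6]
ee_rot: [3.133, 0.226, -0.0]
force: [0.1, 0.4, -0.6]
opening: 15.4
gripper_force: 40.0
```

Emit:
arm_command(
  deltas=[
    [[0,0,0.02,0],[0,0,0.05,0],[0,0,0.08,0],[0,0,0.12,0],[0,0,0.16,0],[0,0,0.2,0],[0,0,0.208,0],[0,0,0.208,0],[0,0,0.208,0]],
  ],
)

```text
clock: 10.32
tool_pos: [580.1, -302.4, 325.1]
ee_rot: [-3.132, -0.226, 0.003]
force: [-0.1, 0.7, -1.6]
opening: 15.8
gripper_force: 40.0
```

Emit:
arm_command(
  deltas=[
    [[-0.006,0.05,0,0],[-0.012,0.1,0,0],[-0.018,0.16,0,0],[-0.026,0.22,0,0],[-0.033,0.28,0,0],[-0.04,0.34,0,0],[-0.047,0.4,0,0],[-0.054,0.46,0,0],[-0.06,0.52,0,0],[-0.066,0.57,0,0],[-0.071,0.61,0,0],[-0.073,0.631,0,0],[-0.073,0.631,0,0],[-0.073,0.631,0,0],[-0.073,0.631,0,0]],
  ],
)

```text
clock: 12.2
tool_pos: [526.2, 169.5, 326.6]
ee_rot: [3.133, 0.224, -0.0]
force: [-0.3, -0.2, -1.4]
opening: 15.6
gripper_force: 40.0
```

Run:
```python
from h import *
s=sense(); print(s['clock'],s['tool_pos'],s['force'])
t=s['tool_pos']; ims=[]
for n in("scene","top"):
    p,d,X,K,T=cloud(n)
    pr=lambda q:(lambda c:(K@c/c[2])[:2])(T[:3,:3].T@(np.array(q)-T[:3,3]))
    tip=pr([t[0],t[1],t[2]+2-152.5]); hd=pr([t[0],t[1],t[2]+2-30]); ub=pr([525.8,171.2,145])
    print(n,"tip",tip,"collar",hd,"bush",ub)
    u,v=map(int,(tip+ub)/2); u0,v0=u-50,v-70
    np.savez(f"{n}_b.npz",p=p,X=X,K=K,T=T)
    im=cv2.resize(p[v0:v0+140,u0:u0+100,::-1],None,fx=4,fy=4,interpolation=cv2.INTER_CUBIC)
    for q,c in((tip,(0,0,255)),(hd,(255,0,0)),(ub,(0,255,0))): cv2.circle(im,tuple(int(k) for k in (q-[u0,v0])*4+2),3,c,-1)
    print(u0,v0); ims.append(im)
cv2.imwrite("pics/c2.png",np.hstack(ims))
```

```text
12.2 [526.22656829 169.50418628 326.60196649] [-0.25380072 -0.16300152 -1.38470675]
scene tip [361.38949771 136.61107808] collar [366.90948096  98.0794152 ] bush [360.59296572 144.66379139]
310 70
top tip [263.3295762  225.82793507] collar [255.34494611 221.87818447] bush [264.43998739 226.84461645]
213 156
```

View pics/c2.png

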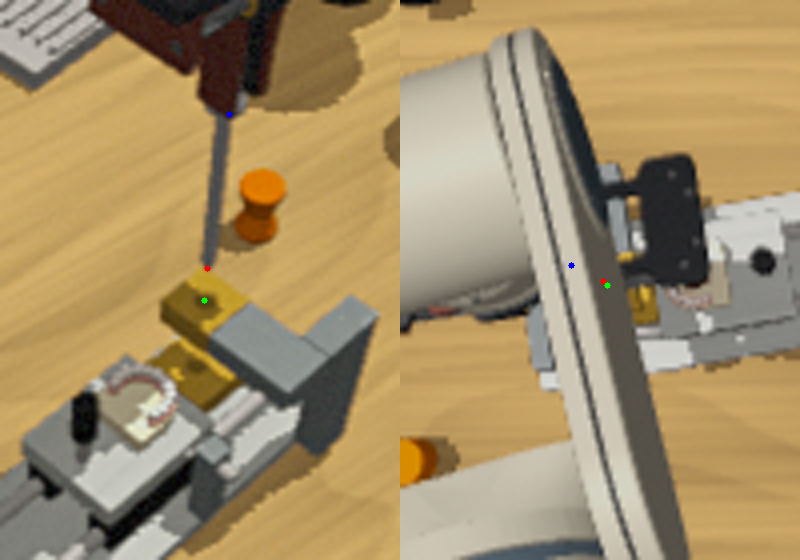

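The scene view shows the rod held upright, its tip at the predicted pixel (361.4,136.6) directly above the bracket bush. I'll do one depth check of the shank axis.

Run:
```python
from h import *
f=np.load("scene_b.npz"); X=f["X"];T=f["T"];K=f["K"];p=f["p"]
m=(abs(X[...,0]-526)<25)&(abs(X[...,1]-170)<25)&(X[...,2]>190)&(X[...,2]<285)
P=X[m]; dirv=T[:2,3]-np.array([526,170]); dirv/=np.linalg.norm(dirv); lat=np.array([-dirv[1],dirv[0]])
print(m.sum(), "toward",dirv,"lat",lat)
for a,b in((190,220),(220,250),(250,285)):
    q=P[(P[:,2]>a)&(P[:,2]<b)]; c=np.median(q[:,:2],0); print(a,len(q),c, "axis est",c-dirv*4.0, "lat mid",(q[:,:2]@lat).min(),(q[:,:2]@lat).max())
print("tcp lat",np.array([526.2,169.5])@lat,"bush lat",np.array([525.9,171.3])@lat, "toward tcp",np.array([526.2,169.5])@dirv,np.array([525.9,171.3])@dirv)
```

```text
131 toward [ 0.70059707 -0.7135571 ] lat [0.7135571  0.70059707]
190 38 [528.73020461 166.854856  ] axis est [525.92781631 169.70908441] lat mid 489.16067226968084 499.1990131695508
220 39 [528.03801375 166.95489723] axis est [525.23562546 169.80912564] lat mid 488.65018325489854 498.40828564569114
250 54 [527.08174273 166.08752294] axis est [524.27935443 168.94175135] lat mid 487.5728499404885 497.63864699781715
tcp lat 494.22495173380736 bush lat 495.27195933688233 toward tcp 247.7062516040236 246.21166969623022
```

Emit:
arm_command(
  deltas=[
    [[-0.0005,0.0018,0,0],[-0.0005,0.0018,-0.02,0],[-0.0005,0.0018,-0.035,0],[-0.0005,0.0018,-0.05,0],[-0.0005,0.0018,-0.055,0],[-0.0005,0.0018,-0.055,0],[-0.0005,0.0018,-0.055,0]],
  ],
)

```text
clock: 13.18
tool_pos: [525.9, 171.9, 285.8]
ee_rot: [-3.133, -0.226, -0.001]
force: [-0.5, 1.2, -1.9]
opening: 15.2
gripper_force: 40.0
```

Emit:
arm_command(
  deltas=[
    [[0,0,-0.01,0],[0,0,-0.02,0],[0,0,-0.03,0],[0,0,-0.04,0],[0,0,-0.04,0],[0,0,-0.04,0]],
  ],
)

```text
clock: 13.92
tool_pos: [525.8, 171.9, 255.5]
ee_rot: [-3.133, -0.226, 0.0]
force: [-0.3, 0.6, -1.6]
opening: 15.4
gripper_force: 40.0
```

Emit:
arm_command(
  deltas=[
    [[0,0,-0.01,0],[0,0,-0.02,0],[0,0,-0.03,0],[0,0,-0.038,0],[0,0,-0.046,0],[0,0,-0.046,0]],
  ],
)

```text
clock: 14.68
tool_pos: [526.1, 171.9, 220.4]
ee_rot: [-3.133, -0.226, -0.001]
force: [4.8, 0.9, -4.6]
opening: 15.6
gripper_force: 40.0
```

Emit:
arm_command(
  deltas=[
    [[0.001,0,0,0],[0.001,0,-0.01,0],[0.001,0,-0.02,0],[0.001,0,-0.03,0],[0.001,0,-0.038,0],[0.001,0,-0.038,0],[0.001,0,-0.038,0],[0.001,0,-0.038,0]],
  ],
)

```text
clock: 15.68
tool_pos: [527.1, 172.0, 191.7]
ee_rot: [-3.133, -0.226, -0.002]
force: [7.7, 1.1, -6.7]
opening: 15.5
gripper_force: 40.0
```

```bash
python3 b.py c
python3 - <<'E'
from h import *
s=sense(); print(s['clock'],s['tool_pos'],s['force'],s['gripper_force'])
p=cv2.imread("pics/scene_c.png")[90:240,280:430]; cv2.imwrite("pics/c3.png",cv2.resize(p,None,fx=4,fy=4,interpolation=cv2.INTER_CUBIC))
E
```

```text
top knob 25 [540.9  64.8 140.8]
scene up 151 ((526.2644653320312, 171.8577880859375), (41.02577209472656, 42.30753707885742), 10.650579452514648) [529.2 167.9]
scene low 152 ((528.5628051757812, 165.79977416992188), (48.73881149291992, 35.810760498046875), 8.822637557983398) [531.  165.4]
scene knob 44 [546.2  62.5 139.6]
15.775 [527.13204313 171.94992591 191.65065001] [ 7.72808428  1.69867429 -6.43211569] 39.99872803688049
```

View pics/c3.png

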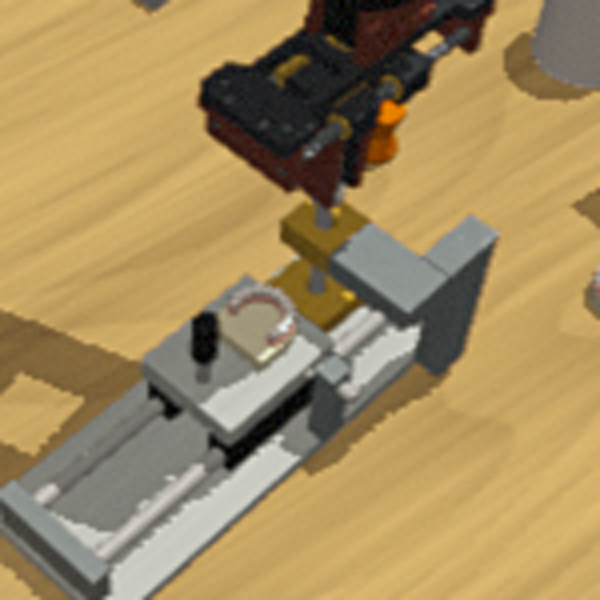

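The rod goes through both bushes, with bare shank visible above the bracket bush at crop (322,210) and between the bushes at (318,270). The knob is at the station position. I'll check the collar height by depth, then hand in.

Run:
```python
from h import *
p,d,X,K,T=cloud("scene")
m=(abs(X[...,0]-527)<14)&(abs(X[...,1]-170)<14)&(X[...,2]>149)&(X[...,2]<185)
for v,u in zip(*np.where(m)): print(v,u,X[v,u].round(1),p[v,u]) if 355<u<366 and v>130 else 0
s=sense(); print(s['tool_pos'],s['joint_velocities'].round(4))
```

```text
133 365 [524.9 181.5 180.2] [34 33 28]
134 365 [527.8 179.  180.7] [31 31 32]
135 365 [526.2 181.2 174.3] [58 57 55]
136 357 [524.2 156.3 184.9] [55 25 24]
136 365 [526.5 181.4 170.9] [118 111 103]
137 357 [523.5 157.5 180. ] [50 25 27]
137 365 [529.4 179.  171.4] [148 136 122]
138 358 [527.4 157.5 179.9] [54 28 25]
138 359 [529.8 158.4 181.5] [52 23 19]
138 364 [529.7 175.7 170.2] [109 105 100]
138 365 [531.1 177.7 170.3] [139 127 115]
139 357 [522.1 159.8 170. ] [142 111  62]
139 358 [529.1 156.2 178.7] [69 51 42]
139 360 [535.8 156.2 184.7] [53 26 21]
139 361 [537.1 158.3 184.6] [58 25 21]
139 363 [538.  164.1 181.7] [73 60 56]
139 364 [533.5 172.3 172.2] [105 102  98]
139 365 [535.  174.2 172.4] [136 121 100]
140 358 [524.8 161.  168.1] [100  88  73]
140 359 [531.5 157.6 176.4] [66 52 44]
140 360 [536.1 156.4 181.3] [57 28 26]
140 361 [538.2 157.7 182.4] [54 21  9]
140 362 [540.4 158.8 183.7] [50 24 20]
140 363 [539.7 162.9 180.3] [65 57 52]
140 364 [535.1 171.1 170.9] [95 90 88]
140 365 [535.4 174.2 169.1] [119  97  67]
141 359 [520.1 169.6 154.5] [98 82 55]
141 360 [531.5 161.5 170.2] [69 57 50]
141 361 [539.9 156.4 181.3] [58 31 32]
141 362 [540.4 159.2 179.9] [65 40 38]
141 363 [539.5 163.6 176.1] [95 72 52]
142 359 [522.2 167.9 153.9] [93 84 71]
142 360 [526.6 166.9 158.6] [84 79 76]
142 361 [527.6 169.4 157.8] [74 67 65]
142 362 [538.6 161.6 173. ] [117  94  50]
143 359 [521.9 168.8 149.2] [92 83 72]
143 360 [526.9 167.1 155. ] [83 82 82]
143 361 [529.  168.5 155.9] [81 80 78]
143 362 [529.6 171.4 154.7] [106  91  74]
144 360 [528.1 166.4 152.9] [85 86 81]
144 361 [528.9 169.1 151.7] [83 83 83]
144 362 [530.4 171.1 151.8] [88 81 73]
145 360 [528.4 166.6 149.2] [82 85 86]
148 361 [537.9 162.  150. ] [129  98  31]
[527.11140077 171.94497354 191.64532465] [ 0.0001  0.0013 -0.0014  0.0012 -0.0001 -0.0005]
```

The collar sits at about 166–172 mm with only bare shank below it, and the arm is still. Handing in.

```bash
python3 -c "
from station import job_done; print(job_done())"
```

```text
the job is handed in; nothing more can be done
None
```

I handed the job in at about 16 s, with no verdict returned: the carrier is in the station detent and the rod is held upright through both bushes, with its collar about 20 mm above the bracket's bush and its tip about 20 mm out below the carrier's bush (worked out from the grip height).

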